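# Stamp the unstamped parcel and hold the stamp down

## Task

One of the two parcels on the packing bench has not been stamped yet: the red printed box on its label is still empty. Pick up the self-inking stamp by its handle, set it squarely over that empty box so that its foot covers it, press the handle down against its spring to the stop without crushing the carton, and finish like that, still holding the stamp fully down. Do not press the stamp anywhere else, and leave both parcels and the other things on the bench where they are.

Things in the scene. Friction and masses are not known exactly. Their poses are not given: they have to be found in the camera images.
- stamp: The loose self-inking stamp, standing upright on the bench, 0.18 kg. This is its grey foot frame, 64 mm (its x) by 44 mm (its y); origin at the centre of the foot's underside, z up. Above it is the black sprung handle: a shoulder 72 x 44 mm, 56 to 66 mm above the underside when up, and on it the grip (see stamp_top). Half a turn makes no difference.
- stamp_handle (a joint): How far the stamp's handle is pushed down towards its foot: 0 = up (at rest), 0.018 m = fully down on its stop. A spring returns it: about 3 N is needed to start it and about 11 N at the stop. The foot stays where it stands while the handle and everything on it go down by this amount.
- stamp_top (a point): Centre of the top of the stamp's handle (red plate), 110 mm above the foot's underside when the handle is up; moves down with the handle. Axes as the stamp. Below it the upright black grip, 58 mm along x, 28 mm along y, reaches from 108 down to 66 mm above the underside: pinch it from above across its 28 mm (along y).
- parcel: The parcel to be stamped: a closed brown carton 200 (its x) x 150 (y) x 85 mm high, 1.3 kg, loose on the bench (it would crush under about 60 N from the stamp), with a white label 150 x 104 mm on top. The origin is the centre of its underside, z up.
- empty_box (a point): Centre of the empty box, 64 mm (x) x 44 mm (y), outlined in red on the label of the parcel to be stamped, the size of the stamp's foot; 85 mm above the bench, on the parcel's top face, 32 mm towards -x from the parcel's centre. Its axes are the parcel's. The stamp belongs with its long side along this x, either way round.
- parcel_done: The other parcel, already stamped (a blue mark with a tick in its red box): brown carton 200 x 150 x 60 mm high, 1.0 kg, loose; origin at the centre of its underside. Leave alone.
- ink_bottle: Small white ink bottle with blue cap, 32 mm diameter, 75 mm high, loose; origin at the centre of its underside. Leave alone.
- tape_gun: Packing-tape gun with a red handle lying on its side, about 150 x 230 x 55 mm, loose; origin on the bench under the tape roll. Leave alone.
- marker: Marker pen, 120 mm long, 18 mm thick, lying along its x, loose; origin on the bench under its middle. Leave alone.
- tape_roll: Spare roll of tape lying flat, 96 mm diameter, 48 mm high, loose; origin at the centre of its underside. Leave alone.
There are look-alikes about, which are no part of the job. Leave any orange look-alike of the stamp alone.

How it is judged:
By the outcome, as a careful person would: the job done as asked, in the order asked, and still so for the second after the job is handed in, while the arm keeps its last pose, push and grip.
It also fails if it takes over 48 s, if anything falls off the work surface, if the arm or the gripper's body presses on something with over 40 N, if the wrist force passes 120 N, or if a joint passes its speed limit or range.

## Robot

A 6-joint arm with a two-finger parallel gripper is mounted at the origin on the work surface. World frame = base frame: x ahead of the robot, y to its left, z up, the work surface at z = 0. Lengths are in mm, angles in rad, forces in N, time in s.
With the tool pointing down it reaches from about 400 to 925 mm from the base axis. Payload 12.5 kg.
Tool frame: the origin (TCP) lies at the very end of the fingers, on their centre line; the grasp point (between the pads) lies 19 mm behind it (env.tcp_to_grasp is the distance from the TCP to the grasp point, in mm); z points along the fingers, x is the direction in which the jaws open and shut, and the axes are right-handed (so a half turn about z gives the same grasp; the last joint's range is limited). The gripper opens to 95 mm and grips with 3 to 60 N. Pads are 20 mm wide; open, the fingers measure 119 mm over their backs; the gripper's body (75 mm by 180 mm) begins 59 mm behind the grasp point.
Start: joints at [1.202, 0.491, 1.559, -0, 1.092, -0.106], TCP at [162.348, 603.564, 214.661] pointing down, gripper open.
Joint ranges: [-3.1, 3.1], [-0.84, 2.19], [0.05, 2.79], [-1.13, 4.28], [0.06, 2.93], [-2.69, 2.69]. Speed limits (rad/s): [2.22, 2.22, 2.79, 3.14, 3.14, 3.14].

## Interface

Orientations are given as [roll, pitch, yaw] about the fixed x, y, z axes, in that order (R = Rz(yaw) Ry(pitch) Rx(roll)).
In Python, from cell import env, vision, job gives the robot as it stands.
- The arm moves only by the shell command python3 -m pendant 'ROWS' [OPENING]. ROWS is JSON, a list of rows, each a list of 4 numbers: the shift along the tool's x, y, z in mm, then the turn about the tool's z in degrees. In form: [[tx, ty, tz, turn], ...]. A call has 1 to 8 rows; each row is the pose to reach, as a shift and turn from the pose measured when the call began, along the tool's axes at that moment; what a row does not reach only later rows make up. A row lasts 1/8 s, in which the tool goes at most 62.5 mm and 10.7 degrees, less where a joint would pass 70% of its speed; a pose out of reach is approached as far as the arm can. A call with a gripper value outside its range is refused whole. OPENING is the closure, from 0 (fully open) to 1 (shut), set as the call begins (- or left out, the last holds). The fingers move at their own pace and stop on an object; the grip force is fixed at half the most. Time passes only in rows, so rows that repeat a pose let the fingers close. It gives the time, the measured TCP pose, the force and the opening at its end, in the units of the state.
- env.state(): the state, without advancing time (a new reading comes with each control period).
- vision.read_camera(name): name is "scene" or "top" or "wrist"; returns a dict with "pixels" (480x640x3 uint8, red, green, blue), "intrinsics" (3x3 intrinsics, pixels), "R" (3x3) and "t" (3): a world point X has camera coordinates R X + t; the wrist camera has in their place "tool_from_camera" (4x4, takes a point from camera to tool coordinates, whose origin is the TCP and whose axes are the tool frame's). Camera axes: x right, y down, z forward; pixel columns grow to the right and rows downward; lengths in mm; the calibration is good to about 2 mm. The wrist camera is an equidistant fisheye: a pixel r from the principal point sees the ray r / f radians off the axis. A picture is of the moment at which its call begins: read the wrist's pose just before it. There is no depth.
- job.job_done(): hands the job in, once; it reports no verdict.
Trained networks look in a picture, given as the dict that the camera call returned (one of the last four; its "shot" number tells which), for a name from the list of things; names that differ only in an ending like _2 or _b are one class to them, and where a whole thing is asked for, a point or a joint stands for the part that bears it (a point fixed in the world has none). Each returns a list of dicts, best first, with "confidence" (0 to 1); they miss things now and then, are a little off and sometimes report something else, mostly with a low value. They report only what shows in the picture. A call takes as long as a camera call. They do not tell look-alikes from the thing itself.
- vision.find_in(picture, query): "at" ([x, y, z] in mm, in the coordinates of the camera as it stood for that picture, good to about 4 mm: the middle of the surface that is visible of it).
- vision.regions_of(picture, query): "pixels" (480x640 bool, what is visible of it).
The state is a dict: "t": time; "joints": joint angles; "qvel": joint speeds; "tau": joint torques, N m; "eef_pos": TCP position; "tcp_rot": TCP orientation; "ft_force": force on the tool from outside, world axes, zero at the start; "moment": the same for the moment, N m; "opening": opening from 0.0 (shut) to 1.0 (fully open).
Only numpy, scipy, OpenCV 4.12 (cv2) and the standard library are available. Lean on these libraries where they do the work, as an engineer would, in place of code of your own. Each camera call takes 0.05 s, during which the arm holds its last target.

## Working session

There is one attempt and no reset: what is moved stays moved. The work goes in short steps, Python scripts to look and compute and a shell command to move; the robot and the scene stay as the last step left them, time stands still between calls to the robot, and variables do not carry over. Pictures are saved under pics/ and viewed, and the job is handed in when it is done.

```bash
ls; mkdir -p pics
python3 - <<'E'
from cell import env,vision,job
import cv2
for n in("scene","top","wrist"):
    p=vision.read_camera(n); cv2.imwrite(f"pics/{n}0.png",p["pixels"][:,:,::-1])
    for q in ("stamp","parcel","stamp_top"):
        for r in vision.find_in(p,q)[:4]:
            a=r["at"]
            if n!="wrist": a=p["R"].T@(a-p["t"])
            print(n,q,a,r["confidence"])
print(env.state())
E
```

```text
pics
scene stamp [419.51337475 -14.89357703  60.82751248] 0.88
scene stamp [530.98449044  26.16212823  67.69478494] 0.55
scene parcel [ 501.15708701 -289.52433061   82.615432  ] 0.76
scene stamp_top [538.72614107  29.79690221  78.5872256 ] 0.97
scene stamp_top [419.02325214 -11.79043036  82.12164925] 0.56
top stamp [405.18937312 -25.50033354 103.52459946] 0.75
top stamp [516.84683212   9.05238231 106.93512386] 0.57
top stamp [ 406.31004759 -551.07653577   32.46617467] 0.38
top parcel [ 485.86314954 -315.95870664   85.31237034] 0.92
top parcel [492.99898056 316.66620853  59.91519304] 0.39
top stamp_top [519.94148739  16.49020241 104.92715451] 0.95
top stamp_top [409.32018716 -27.48867055 108.98013713] 0.61
wrist stamp [-533.0, 372.1, 407.8] 0.7
wrist parcel [-725.5, 551.3, 539.1] 0.91
wrist stamp_top [-530.7, 370.5, 409.3] 0.79
{'t': 0.6, 'joints': array([ 1.20241318e+00,  4.90889434e-01,  1.55891124e+00,  4.86353964e-06,
        1.09168545e+00, -1.05616140e-01]), 'qvel': array([-0.0011647 , -0.0007628 , -0.00057713, -0.00100312,  0.00175215,
        0.00024951]), 'tau': array([ 3.02071130e-04, -6.12206769e+01, -2.58357614e+01,  6.93890406e-02,
        4.44474549e-02, -3.30860374e-06]), 'eef_pos': array([162.33832978, 603.56516466, 214.66363186]), 'tcp_rot': array([ 3.14158572e+00, -1.06387478e-04,  1.30802708e+00]), 'ft_force': array([-0.18629854, -0.44316342,  0.35633324]), 'moment': array([0.02159196, 0.01158443, 0.00604404]), 'opening': 1.0034551230524935}
```

View pics/top0.png

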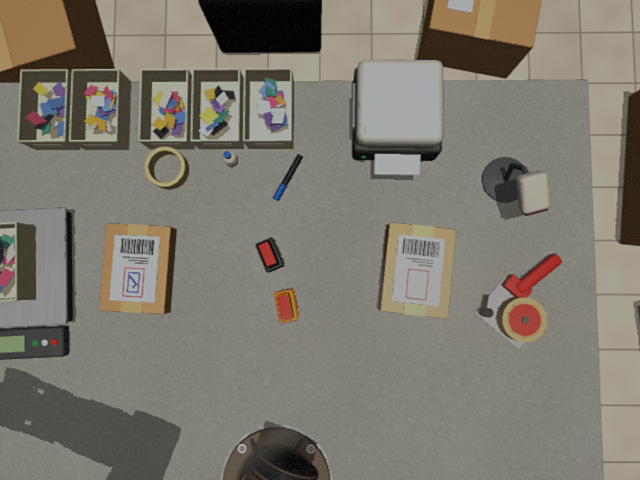

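View pics/scene0.png

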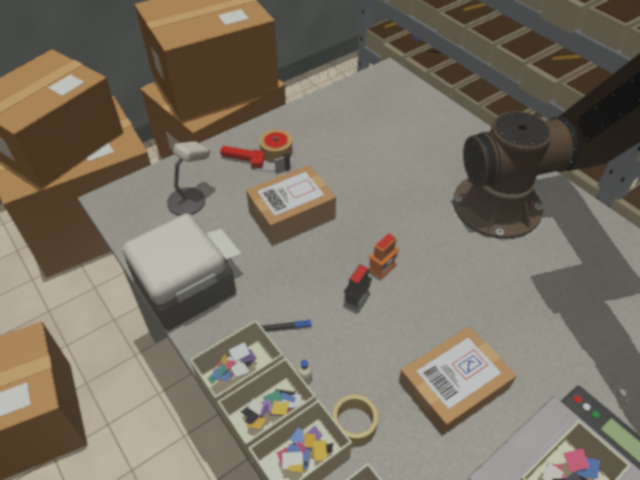

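Candidates in the top view are the black stamp with red plate at (268,254) and the orange one at (286,305). The black one fits the description and the orange one is the look-alike. The parcel on the right has the empty box at (418,284); the left one at (133,282) shows a blue tick. I'll confirm with a crop and measure.

```bash
cat > h.py <<'E'
import numpy as np,cv2
def back(p,uv,z):
    K=np.array(p["intrinsics"]);R=np.array(p["R"]);t=np.array(p["t"])
    d=R.T@np.linalg.inv(K)@np.array([uv[0],uv[1],1.]); c=-R.T@t
    return c+d*(z-c[2])/d[2]
def rect(p,mask,z):
    ys,xs=np.nonzero(mask)
    P=np.array([back(p,(x,y),z)[:2] for x,y in zip(xs,ys)],np.float32)
    r=cv2.minAreaRect(P); b=cv2.boxPoints(r)
    e=b[1]-b[0];f=b[2]-b[1]
    l,s=(e,f) if np.hypot(*e)>np.hypot(*f) else (f,e)
    return np.array(r[0]),np.hypot(*l),np.hypot(*s),np.degrees(np.arctan2(l[1],l[0])),P.mean(0)
E
python3 - <<'E'
from cell import env,vision,job
from h import *
p=vision.read_camera("top"); im=p["pixels"].astype(int)
c=cv2.resize(p["pixels"][215:335,230:470],None,fx=3.3,fy=3.3,interpolation=cv2.INTER_CUBIC)
cv2.imwrite("pics/crop1.png",c[:,:,::-1])
r,g,b=im[...,0],im[...,1],im[...,2]
def win(m,x0,x1,y0,y1):
    k=np.zeros_like(m);k[y0:y1,x0:x1]=m[y0:y1,x0:x1];return k
m=win((r>120)&(g<90)&(b<90),250,285,235,274)
print("plate",m.sum(),rect(p,m,110))
m=win((r-b>25)&(r-g>25)&(b>g-6),398,438,262,306)
print("box",m.sum(),rect(p,m,85))
s=np.array(vision.regions_of(p,"parcel")[0]["pixels"]); print("parcel",rect(p,s,85))
print("camC",-p["R"].T@p["t"])
E
```

```text
plate 229 (array([521.14367676,  13.70990372]), np.float32(49.561092), np.float32(22.465189), np.float32(23.70082), array([520.94403 ,  13.688309], dtype=float32))
box 81 (array([ 454.67791748, -317.56375122]), np.float32(66.343765), np.float32(46.597057), np.float32(-6.3229847), array([ 454.72845, -317.72922], dtype=float32))
parcel (array([ 486.3302002 , -317.58163452]), np.float32(202.72502), np.float32(158.3096), np.float32(-6.6753087), array([ 485.72208, -317.19754], dtype=float32))
camC [ 456.31284309 -127.31786874 1423.74843667]
```

View pics/crop1.png

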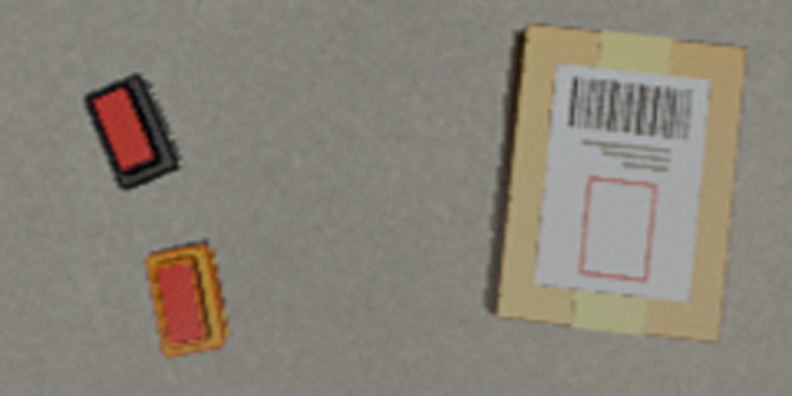

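The crop confirms it: the black stamp with the red plate is on the left, the orange look-alike is below it, and the right-hand parcel's red box is empty. The measured sizes fit (box 66×46, parcel 203 long). I'll move above the stamp.

```bash
cat >> h.py <<'E'
from scipy.spatial.transform import Rotation as Ro
def todo(st,pos,yaw=None):
    R=Ro.from_euler("xyz",st["tcp_rot"]).as_matrix()
    d=R.T@(np.array(pos)-st["eef_pos"])
    y=np.degrees(np.arctan2(R[1,0],R[0,0]))
    print("yaw",y.round(2),"shift",d.round(1),"turn",None if yaw is None else round(y-yaw,2))
E
python3 - <<'E'
from cell import env
from h import *
todo(env.state(),[521,13.7,215],113.7)
E
```

```text
yaw 74.94 shift [-4.764e+02  4.996e+02 -4.000e-01] turn -38.76
```

```bash
python3 -m pendant '[[-30,32,0,-3],[-72,76,0,-7],[-114,120,0,-11],[-156,164,0,-15],[-198,208,0,-19],[-240,252,0,-23],[-282,296,0,-27],[-324,340,0,-31]]' 0
python3 - <<'E'
from cell import env
from h import *
todo(env.state(),[521,13.7,215],113.7)
E
```

```text
t: 1.7
eef_pos: [407.3, 200.6, 215.0]
tcp_rot: [3.141, -0.0, 1.851]
ft_force: [0.5, 0.9, 0.5]
opening: 1.002
yaw 106.08 shift [-211.1   57.4   -0. ] turn -7.62
```

```bash
python3 -m pendant '[[-50,14,0,-2],[-100,27,0,-4],[-150,41,0,-6],[-190,52,0,-7.6],[-211,57.4,0,-7.6],[-211,57.4,0,-7.6],[-211,57.4,0,-7.6]]'
python3 - <<'E'
from cell import env,vision
from h import *
st=env.state();p=vision.read_camera("wrist");print(st["eef_pos"],st["tcp_rot"])
print(p["intrinsics"],p["tool_from_camera"])
cv2.imwrite("pics/w1.png",p["pixels"][:,:,::-1])
E
```

```text
t: 2.58
eef_pos: [520.4, 14.7, 214.9]
tcp_rot: [3.141, -0.0, 1.984]
ft_force: [0.8, 0.1, -0.4]
opening: 1.001
[520.36002058  14.67152143 214.94602409] [ 3.14098105e+00 -4.42627327e-04  1.98435051e+00]
[[371.64829954   0.         315.03838692]
 [  0.         371.64829954 236.91587368]
 [  0.           0.           1.        ]] [[ 9.99999306e-01  9.73227496e-04  6.63915109e-04 -1.86976731e-01]
 [-1.12425025e-03  9.56770623e-01  2.90841384e-01 -8.32816730e+01]
 [-3.52159641e-04 -2.90841928e-01  9.56771053e-01 -1.69356737e+02]
 [ 0.00000000e+00  0.00000000e+00  0.00000000e+00  1.00000000e+00]]
```

View pics/w1.png

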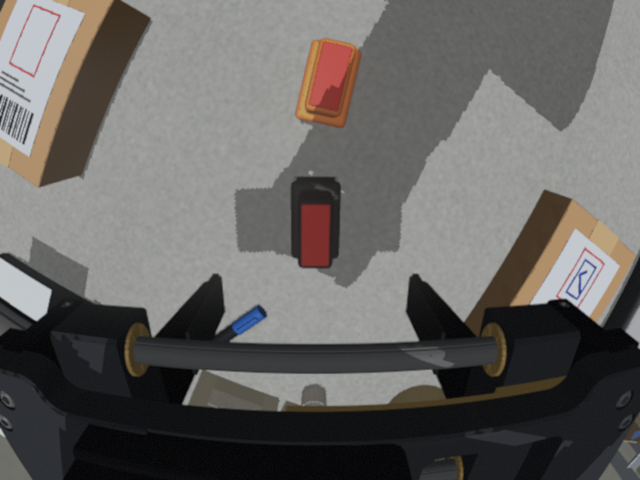

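The black stamp's red plate is at about (316,235), aligned with the jaws. The empty box is visible at upper left (33,40). I'll measure both through the wrist camera.

```bash
cat >> h.py <<'E'
def wback(p,st,uv,z):
    K=np.array(p["intrinsics"]);T=np.array(p["tool_from_camera"])
    d=np.array([uv[0]-K[0,2],uv[1]-K[1,2]])/K[0,0];th=np.hypot(*d)
    c=np.array([*(d/max(th,1e-9)*np.sin(th)),np.cos(th)])
    R=Ro.from_euler("xyz",st["tcp_rot"]).as_matrix()
    o=R@T[:3,3]+st["eef_pos"]; w=R@T[:3,:3]@c
    return o+w*(z-o[2])/w[2]
def wrect(p,st,mask,z):
    ys,xs=np.nonzero(mask)
    P=np.array([wback(p,st,(x,y),z)[:2] for x,y in zip(xs,ys)],np.float32)
    r=cv2.minAreaRect(P); b=cv2.boxPoints(r)
    e=b[1]-b[0];f=b[2]-b[1]
    l,s=(e,f) if np.hypot(*e)>np.hypot(*f) else (f,e)
    return np.array(r[0]),np.hypot(*l),np.hypot(*s),np.degrees(np.arctan2(l[1],l[0]))
def win(m,x0,x1,y0,y1):
    k=np.zeros_like(m);k[y0:y1,x0:x1]=m[y0:y1,x0:x1];return k
E
python3 - <<'E'
from cell import env,vision
from h import *
st=env.state();p=vision.read_camera("wrist")
im=p["pixels"].astype(int);r,g,b=im[...,0],im[...,1],im[...,2]
m=win((r-g>40)&(r-b>40),290,345,185,280);print(m.sum(),wrect(p,st,m,110))
m=win((r-b>40)&(r-g>40)&(b>g-8),2,70,0,85);print(m.sum(),wrect(p,st,m,85))
todo(st,[521,13.7,71],113.7)
E
```

```text
1758 (array([519.72131348,  14.435606  ]), np.float32(50.092102), np.float32(21.486773), np.float32(23.166063))
241 (array([ 453.68417358, -317.64431763]), np.float32(66.02627), np.float32(45.87638), np.float32(-6.164096))
yaw 113.73 shift [ -1.3   0.  144.1] turn 0.03
```

The two cameras agree within about 1.5 mm. Descending with the jaws astride the grip.

```bash
python3 -m pendant '[[0,0,30,0.4],[0,0,65,0.4],[0,0,100,0.4],[0,0,125,0.4],[0,0,138,0.4],[0,0,143,0.4],[0,0,143,0.4]]'; python3 -m pendant '[[0,0,0,0],[0,0,0,0],[0,0,0,0],[0,0,0,0],[0,0,0,0],[0,0,0,0]]' 1;python3 -m pendant '[[0,0,0,0],[0,0,0,0]]'
```

```text
t: 3.55
eef_pos: [520.8, 15.1, 72.6]
tcp_rot: [3.14, 0.0, 1.978]
ft_force: [-1.0, 0.3, 0.9]
opening: 1.001
t: 4.3
eef_pos: [520.8, 15.1, 72.6]
tcp_rot: [3.14, 0.0, 1.978]
ft_force: [-1.0, 0.4, -0.1]
opening: 0.424
t: 4.55
eef_pos: [520.8, 15.1, 72.5]
tcp_rot: [3.14, 0.0, 1.978]
ft_force: [0.8, 0.2, -1.3]
opening: 0.293
```

The opening of 0.293 is about 28 mm, so the grip is held. Lifting.

```bash
python3 -m pendant '[[0,0,-10,0],[0,0,-40,0],[0,0,-80,0],[0,0,-120,0],[0,0,-145,0],[0,0,-145,0]]'
python3 - <<'E'
from cell import env,vision
from h import *
st=env.state();p=vision.read_camera("wrist")
cv2.imwrite("pics/w2.png",p["pixels"][:,:,::-1])
todo(st,[454,-317.6,st["eef_pos"][2]],90-6.25)
print(st["eef_pos"],st["ft_force"],st["opening"])
E
```

```text
t: 5.3
eef_pos: [521.0, 15.0, 219.3]
tcp_rot: [3.137, 0.002, 1.979]
ft_force: [0.8, 0.6, -1.4]
opening: 0.295
yaw 113.36 shift [-278.7 -193.4   -0.4] turn 29.61
[521.03992449  14.98292398 219.32224081] [ 0.82519426  0.59991838 -1.43847112] 0.2947585401374909
```

View pics/w2.png

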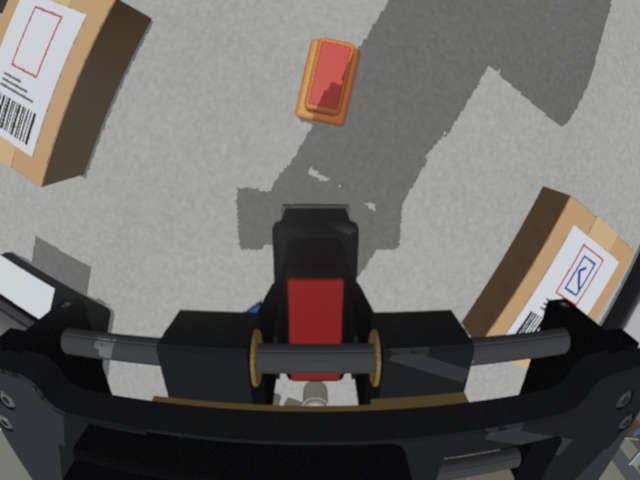

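The stamp is held upright in the jaws, with the plate at (288–343, 278–380). I'll measure where it sits relative to the TCP.

Run:
```python
from cell import env,vision
from h import *
st=env.state();p=vision.read_camera("wrist");z=st["eef_pos"][2]
print(st["eef_pos"],st["tcp_rot"])
im=p["pixels"].astype(int);r,g,b=im[...,0],im[...,1],im[...,2]
m=win((r-g>40)&(r-b>40),270,360,265,395)
c,l,s,a=wrect(p,st,m,z+37.4);print(m.sum(),c,l,s,a)
R=Ro.from_euler("xyz",st["tcp_rot"]).as_matrix()
print("in tool",R.T@np.array([c[0]-st["eef_pos"][0],c[1]-st["eef_pos"][1],0]))
c=cv2.resize(p["pixels"][180:400,230:410],None,fx=2.7,fy=2.7);cv2.imwrite("pics/w3.png",c[:,:,::-1])
```

```text
[520.41861278  15.01383137 217.80797214] [3.13926078e+00 6.19891489e-04 1.97851452e+00]
3902 [518.69696045  14.23436356] 49.679436 22.079117 23.288872
in tool [-0.03291126 -1.88959107 -0.00438589]
```

View pics/w3.png

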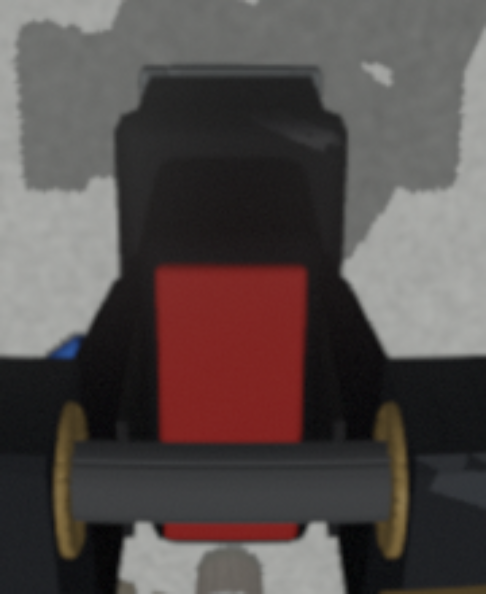

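```bash
python3 -m pendant '[[-20,-14,0,2],[-60,-42,0,6],[-105,-73,0,11],[-150,-104,0,16],[-195,-135,0,21],[-235,-163,0,25],[-265,-183,0,28],[-278,-192,0,29.6]]';  python3 -m pendant '[[0,0,0,0],[0,0,0,0],[0,0,0,0]]'
python3 - <<'E'
from cell import env,vision
from h import *
st=env.state();p=vision.read_camera("wrist");print(st["ft_force"])
cv2.imwrite("pics/w4.png",p["pixels"][:,:,::-1])
todo(st,[455.6,-317.8,st["eef_pos"][2]],90-6.25)
E
```

```text
t: 6.4
eef_pos: [453.1, -317.6, 215.1]
tcp_rot: [-3.14, -0.002, 1.459]
ft_force: [0.2, 0.2, -2.1]
opening: 0.292
t: 6.78
eef_pos: [453.4, -316.5, 215.0]
tcp_rot: [-3.14, -0.002, 1.461]
ft_force: [0.4, -0.1, -1.6]
opening: 0.292
[ 0.42979252 -0.06924977 -1.63590019]
yaw 83.68 shift [-1.   2.3 -0. ] turn -0.07
```

View pics/w4.png

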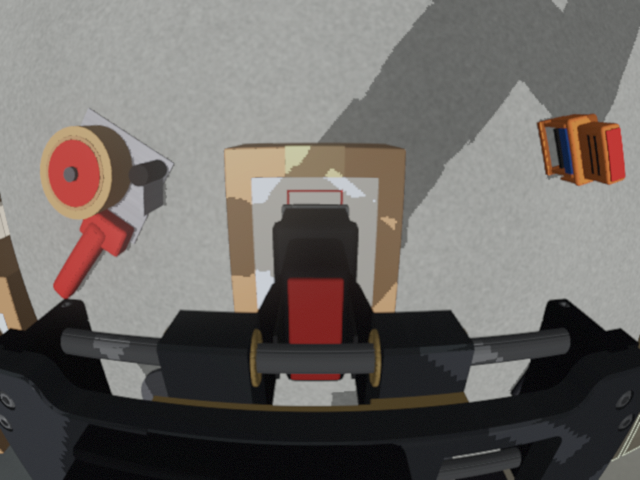

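The box's far edge is visible at (288–342, 190). I'll measure the corners to check alignment.

Run:
```python
from cell import env,vision
from h import *
st=env.state();p=vision.read_camera("wrist")
im=p["pixels"].astype(int);r,g,b=im[...,0],im[...,1],im[...,2]
m=win((r-g>30)&(r-b>30)&(b>g-8),280,350,184,204)
ys,xs=np.nonzero(m);P=np.array([wback(p,st,(x,y),85) for x,y in zip(xs,ys)])
R=Ro.from_euler("xyz",st["tcp_rot"]).as_matrix();Rz=R
T=(P-st["eef_pos"])@R
print(len(T),xs.min(),xs.max(),ys.min(),ys.max()); print("tool x",T[:,0].min(),T[:,0].max(),"y",np.percentile(T[:,1],[0,5,25,50,75]))
k=ys<194
print(np.polyfit(T[k,0],T[k,1],1), np.polyfit(P[k,1],P[k,0],1))
mm=win((r-g>40)&(r-b>40),270,360,265,395);c,l,s,a=wrect(p,st,mm,st["eef_pos"][2]+37.4);print("plate",l,s,a,R.T@np.array([*(c-st["eef_pos"][:2]),0]))
# foot front edge
col=im[195:215,315].sum(1);print(col)
```

```text
167 287 342 190 203
tool x -23.49827318334485 21.787148772750218 y [-32.14012386 -32.10664546 -32.05898432 -31.24344609 -28.79448263]
[-2.22743393e-03 -3.15250324e+01] [1.08379433e-01 4.55883144e+02]
plate 49.529785 22.061758 -6.331685 [-4.54331958e-01 -1.60454848e+00  1.42680700e-03]
[489 489 491 488 489 489 489 471 404 263 209 244 229 179 144 137 137 135
 131 134]
```

Stamp and box centres differ by about (-0.5, +2.1) mm in tool axes, and the angle is within 0.2°. I'll correct that and descend to just above contact.

```bash
python3 -m pendant '[[-0.6,2.1,0,0],[-0.6,2.1,10,0],[-0.6,2.1,25,0],[-0.6,2.1,38,0],[-0.6,2.1,47,0],[-0.6,2.1,51,0],[-0.6,2.1,51,0],[-0.6,2.1,51,0]]'
python3 - <<'E'
from cell import env,vision
from h import *
st=env.state();p=vision.read_camera("wrist");print(st["ft_force"],st["eef_pos"],st["tcp_rot"])
im=p["pixels"].astype(int);r,g,b=im[...,0],im[...,1],im[...,2]
c=cv2.resize(p["pixels"][140:400,200:430],None,fx=2.3,fy=2.3);cv2.imwrite("pics/w5.png",c[:,:,::-1])
todo(st,[455.0,-317.7,136],90-6.3)
q=vision.read_camera("scene");c=cv2.resize(q["pixels"][120:260,210:370],None,fx=4,fy=4);cv2.imwrite("pics/s5.png",c[:,:,::-1])
E
```

```text
t: 7.88
eef_pos: [455.6, -317.7, 164.6]
tcp_rot: [-3.141, -0.002, 1.46]
ft_force: [0.3, 0.1, -2.7]
opening: 0.292
[ 0.28572849  0.12519704 -2.66241606] [ 455.57116617 -317.68018775  164.57176245] [-3.14077427e+00 -1.64552946e-03  1.46019957e+00]
yaw 83.66 shift [-0.1 -0.5 28.6] turn -0.04
```

View pics/w5.png

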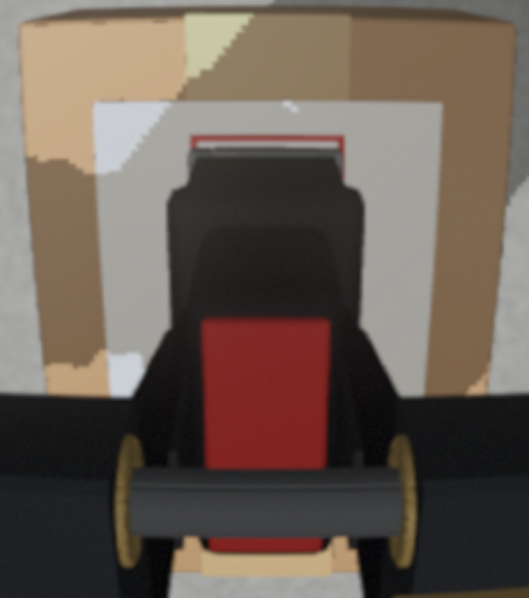

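View pics/s5.png

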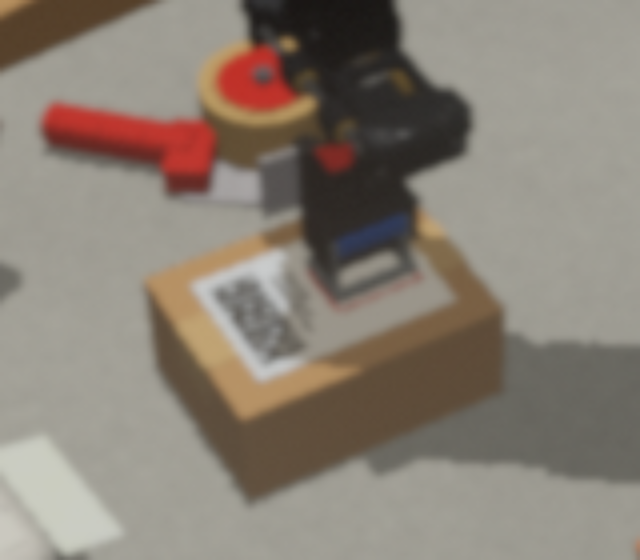

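Run:
```python
from cell import env,vision
from h import *
st=env.state();p=vision.read_camera("wrist")
im=p["pixels"].astype(int);print([(y,tuple(im[y,315])) for y in range(196,212)])
r,g,b=im[...,0],im[...,1],im[...,2]
m=win((r-g>30)&(r-b>30)&(b>g-8),275,355,196,215);ys,xs=np.nonzero(m);print(xs.min(),xs.max())
R=Ro.from_euler("xyz",st["tcp_rot"]).as_matrix()
for n,u,v,z in(("line L",xs.min(),200,85),("line R",xs.max(),200,85),("outer",315,198.5,85),("inner",315,201,85),("foot",315,204.5,92)):
    print(n,(R.T@(wback(p,st,(u,v),z)-st["eef_pos"])).round(2))
row=im[206,275:355];print(row.sum(1))
```

```text
[(196, (np.int64(167), np.int64(166), np.int64(161))), (197, (np.int64(166), np.int64(162), np.int64(157))), (198, (np.int64(158), np.int64(134), np.int64(129))), (199, (np.int64(148), np.int64(88), np.int64(84))), (200, (np.int64(147), np.int64(82), np.int64(78))), (201, (np.int64(155), np.int64(126), np.int64(121))), (202, (np.int64(159), np.int64(154), np.int64(150))), (203, (np.int64(138), np.int64(138), np.int64(133))), (204, (np.int64(88), np.int64(88), np.int64(85))), (205, (np.int64(70), np.int64(68), np.int64(67))), (206, (np.int64(82), np.int64(82), np.int64(81))), (207, (np.int64(77), np.int64(76), np.int64(75))), (208, (np.int64(62), np.int64(60), np.int64(58))), (209, (np.int64(48), np.int64(45), np.int64(42))), (210, (np.int64(49), np.int64(44), np.int64(41))), (211, (np.int64(47), np.int64(43), np.int64(40)))]
283 349
line L [-22.33 -33.8   79.59]
line R [ 22.79 -33.84  79.66]
outer [ -0.46 -34.79  79.62]
inner [ -0.46 -33.05  79.62]
foot [ -0.46 -32.08  72.62]
[498 495 495 497 497 491 444 347 275 255 247 247 240 242 240 230 237 258
 272 270 272 267 269 267 269 268 268 266 255 249 246 246 247 249 247 246
 245 243 246 243 245 246 243 243 243 246 242 240 245 240 239 243 241 240
 241 241 237 240 242 238 242 240 231 222 227 232 233 230 227 230 230 232
 234 249 346 465 488 488 487 487]
```

The foot edge against the printed line suggests moving about 1 mm in -y, so I'll apply that and bring the foot to contact.

```bash
python3 -m pendant '[[0.2,-1,0,0],[0.2,-1,2,0],[0.2,-1,4,0],[0.2,-1,6,0],[0.2,-1,7,0],[0.2,-1,8,0],[0.2,-1,8,0]]'
python3 - <<'E'
from cell import env,vision
from h import *
st=env.state();p=vision.read_camera("wrist");print(st["ft_force"],st["eef_pos"],st["tcp_rot"])
c=cv2.resize(p["pixels"][170:230,260:370],None,fx=6,fy=6,interpolation=cv2.INTER_CUBIC);cv2.imwrite("pics/w6.png",c[:,:,::-1])
E
```

```text
t: 8.9
eef_pos: [454.5, -317.3, 156.7]
tcp_rot: [-3.141, -0.002, 1.46]
ft_force: [-1.9, 0.4, 2.6]
opening: 0.295
[-1.91509739  0.39306931  2.59115054] [ 454.53716593 -317.25882484  156.68158249] [-3.14073776e+00 -1.63753066e-03  1.46029195e+00]
```

View pics/w6.png

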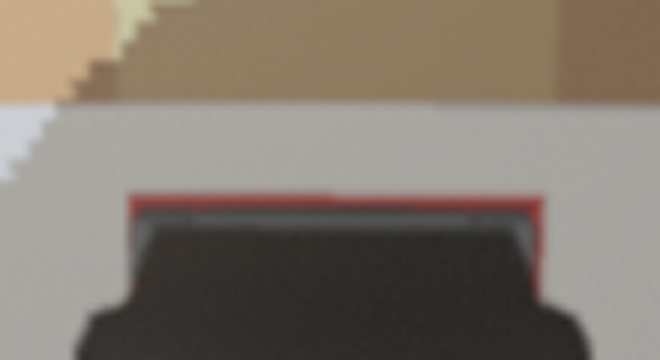

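The foot rests just inside the red outline, with even lines at top and right and an error of about 1 mm or less. Force rose by about 5 N, which means contact. Pressing down.

```bash
python3 -m pendant '[[0,0,3,0],[0,0,6,0],[0,0,9,0],[0,0,12,0],[0,0,14,0],[0,0,14,0],[0,0,14,0]]'; python3 -m pendant '[[0,0,1,0],[0,0,2,0],[0,0,3,0],[0,0,3,0],[0,0,3,0]]'
```

```text
t: 9.82
eef_pos: [454.5, -317.3, 143.0]
tcp_rot: [-3.141, -0.001, 1.46]
ft_force: [-3.4, 2.0, 7.7]
opening: 0.294
t: 10.45
eef_pos: [454.5, -317.3, 140.3]
tcp_rot: [-3.141, -0.001, 1.46]
ft_force: [-3.4, 1.8, 9.2]
opening: 0.292
```

```bash
python3 -m pendant '[[0,0,0.5,0],[0,0,1,0],[0,0,1,0],[0,0,1,0]]'; python3 -m pendant '[[0,0,0.5,0],[0,0,1,0],[0,0,1,0],[0,0,1,0]]'
```

```text
t: 10.95
eef_pos: [454.5, -317.3, 139.7]
tcp_rot: [-3.141, -0.001, 1.46]
ft_force: [-2.8, 2.4, 10.2]
opening: 0.29
t: 11.45
eef_pos: [454.5, -317.3, 139.4]
tcp_rot: [3.141, -0.001, 1.46]
ft_force: [-3.0, 2.6, 13.3]
opening: 0.297
```

```bash
python3 -m pendant '[[0,0,0.5,0],[0,0,1,0],[0,0,1,0],[0,0,1,0]]'; python3 -m pendant '[[0,0,1,0],[0,0,1.5,0],[0,0,1.5,0],[0,0,1.5,0]]'
```

```text
t: 11.95
eef_pos: [454.6, -317.3, 139.4]
tcp_rot: [3.141, -0.0, 1.46]
ft_force: [-4.6, 3.7, 15.9]
opening: 0.295
t: 12.45
eef_pos: [454.6, -317.3, 139.3]
tcp_rot: [3.14, 0.0, 1.46]
ft_force: [-5.8, 3.8, 22.7]
opening: 0.293
```

The motion stalled at z=139.3, about 18 mm below contact, while the force rose well past 11 N. The handle is on its stop, and the load is far below 60 N. I'll check visually.

Run:
```python
from cell import env,vision
from h import *
p=vision.read_camera("wrist")
q=vision.read_camera("scene");t=vision.read_camera("top");st=env.state()
print(st["ft_force"],st["eef_pos"],st["opening"])
a=cv2.resize(p["pixels"][140:400,200:430],(400,450));b=cv2.resize(q["pixels"][140:230,240:320],(400,450))
cv2.imwrite("pics/f.png",np.hstack([a,b])[:,:,::-1]);cv2.imwrite("pics/ft.png",t["pixels"][:,:,::-1])
```

```text
[-5.98315674  3.46183576 21.35549826] [ 454.59174852 -317.2854909   139.32671791] 0.29466060771546027
```

View pics/f.png

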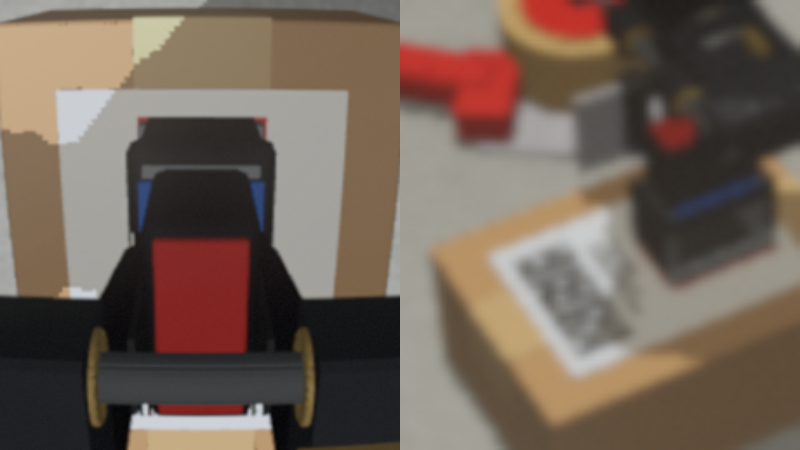

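View pics/ft.png

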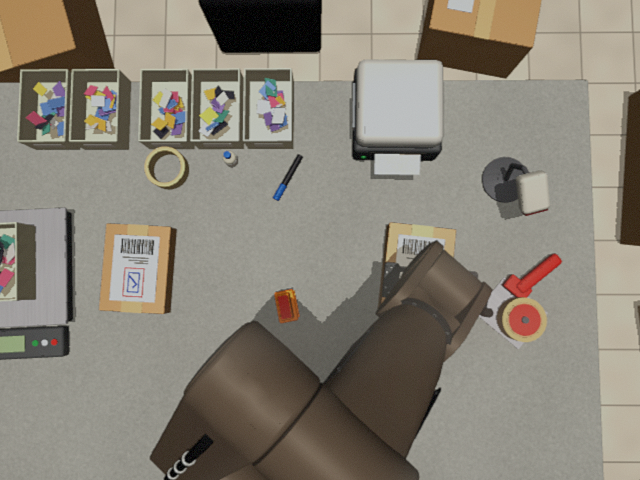

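The handle is fully down: the foot frame shows through it, the plate hasn't slipped in the jaws, and the parcels and other items are unmoved. Handing in.

```bash
python3 -c "
from cell import env,job
print(job.job_done());s=env.state();print(s['t'],s['eef_pos'],s['ft_force'])"
```

```text
the job is handed in; nothing more can be done
None
the job is handed in; nothing more can be done
```

I stamped the unstamped parcel and handed the job in with the black stamp still held fully down on its empty box. No verdict was reported.

- **Grip:** I held the stamp by its grip; the opening of 0.293 is about 28 mm. The plate had not shifted in the jaws after pressing.
- **Placement:** The foot sits just inside the red outline, within about 1 mm and 0.2° of centre. The camera cues disagreed by up to about 1.5 mm, so I moved it by a compromise of about 1 mm before touching down. A thin red line still shows at the far edge of the foot.
- **Press:** The handle went down about 18 mm and stopped at its limit. The final reading was about 21 N, well above the 11 N needed to hold the handle at its stop and below the 60 N that would crush the carton. I saw about 7 N of sideways force, which moved nothing visibly.
- **Rest of the bench:** The last pictures showed both parcels, the orange look-alike and the other items where they had been.
- **Time:** The job took about 12.6 s of the 48 s allowed.

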